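# Set a scored glass strip for breaking

### The job

Get the glass strip ready to be snapped: with the fingertips push it flat along the bed of the breaking jig, without gripping it or picking it up, until it lies snug along the fence and its scored line is right over the jig's front edge, so that 25 mm of glass overhangs. Then push the raised hold-down lever over and down until its rubber foot bears on the glass and stays there. Push gently and leave the other things on the bench where they are.

Things in the scene. Friction and masses are not known exactly. Their poses are not given: they have to be found in the camera images.
- jig: glass-breaking jig, fixed to the bench: grey block with a metal bed, top 40 mm above the bench. Origin at bench height straight below where the bed's front edge meets the fence face. x runs from the front edge to the back (bed x 0 to 200 mm), y left, z up. The fence, a steel bar 9 mm high (screw heads 11.5) and 10 mm wide, runs along the left: its face is y = 0; the bed spans y -73 to +11 mm
- jig_edge (a point): point on the jig's front edge at the fence face, at bed height; same axes as the jig. The strip overhangs towards -x
- glass_strip: loose greenish clear glass strip, 160 mm long (its x), 25 wide (y), 6.4 thick (z), about 0.06 kg, flat on the bed; origin at the centre of its underside. A thin scored line, inked black, crosses its top 25 mm from its front (-x) end. It starts a little askew, its side off the fence, its front end some 5 to 35 mm behind the bed's front edge
- strip_front (a point): centre of the strip's front end face, half-way up its thickness; the end to overhang
- strip_back (a point): centre of the strip's back end face, half-way up its thickness
- hold_down (a joint): hold-down lever angle: 0 = level, foot resting on the glass; grows as raised (1.57 upright), starts at 0.85 to 1.3. Stiff (0.14 N m), stays where left; goes to -0.2 if no glass is under it. Steel arm 12 mm wide, 8 thick, at 0 pointing to the jig's -y across the bed, ending in a black paddle 26 wide (jig x), 32 long, 10 thick, up to 105 mm from the hinge. Foot 36.5 mm from the hinge
- hold_down_hinge (a point): centre of the lever's hinge pin: 36 mm behind the front edge, 24 mm left of the fence face, 64 mm above the bench; its axis runs along the jig's x; the steel cheeks beside it rise 10 mm higher
- hold_down_paddle (a point): centre of the thumb paddle's upper face, 89 mm from the hinge
- cap_dish: bystander: round steel dish, 69 mm wide and 20 mm high, with two broken-off glass squares in it, just right of the jig; origin at its underside
- marker_black: bystander: black and white marker pen, 135 mm, lying right of the jig
- white_box: bystander: white lidded box 76 x 154 x 70 mm, far to the right
- pipette_1: bystander: pipette lying far to the right, 246 mm long
- blue_block: bystander: small blue box 50 x 30 x 30 mm, standing left of the jig
Mind the look-alikes: they are no part of the job. Of the things like the glass_strip, leave any that is brown or red; of the rest the larger one is meant.

How it is judged:
By the outcome, as a careful person would: the job done as asked, in the order asked, and still so for the second after the job is handed in, with the robot touching nothing.
It also fails if it takes over 51 s, if anything falls off the work surface, if the arm or the gripper's body presses on something with over 40 N, if the wrist force passes 120 N, or if a joint passes its speed limit or range.

### The arm

A 6-joint arm with a two-finger parallel gripper is mounted at the origin on a cart in front of the work surface, level with it; the furniture and walls round the work are solid. World frame = base frame: x ahead of the robot, y to its left, z up, the work surface at z = 0. Lengths are in mm, angles in degrees, forces in N, time in s.
With the tool pointing down it reaches from about 250 to 800 mm from the base axis. Payload 3.9 kg.
Tool frame: the origin (TCP) lies on the centre line of the jaws, within the pads' length; the fingertips stand r.finger_overhang ahead of it and the grasp point (between the pads) lies 5 mm behind it (r.finger_overhang is the distance from the TCP to the fingertips, in mm); z points along the fingers, y is the direction in which the jaws open and shut (so a half turn about z gives the same grasp; the last joint's range is limited). The gripper opens to 85 mm and grips with 20 to 120 N. Pads are 22 mm wide; open, the fingers measure 114 mm over their backs; the gripper's body (76 mm by 85 mm) begins 54 mm behind the grasp point. The pads swing forward as they close: fully open they stand 13 mm farther back than shut.
Start: joints at [-73.74, 14.897, -7.913, 67.191, 0, 90], TCP at [146.999, -503.991, 245.304] pointing down, gripper open.
Joint ranges: [-159.42, 159.42], [-47.68, 98.78], [-73.54, 78.23], [-108.79, 121.32], [-90, 84.71], [-180, 180]. Speed limits (degrees/s): [147.25, 147.25, 180, 180, 180, 180].

### API

Orientations are given as a 3x3 rotation matrix whose columns are the frame's x, y, z axes.
In Python, from rig import r gives the robot as it stands.
- The arm moves only by the tool drive_tool, never from a script. Its arguments are lists of equal length, an entry for each row: "xyz": the shift along the world's x, y, z in cm, a list of three; "turn": the turn, a rotation vector about the world's x, y, z in rad, a list of three; "gripper": the closure, from 0 (fully open) to 1 (shut). A call has 1 to 20 rows; each row is the pose to reach, as a shift and turn from the pose commanded when the call began; what a row does not reach only later rows make up. A row lasts 1/10 s, in which the tool goes at most 50 mm and 8.59 degrees, less where a joint would pass 70% of its speed; a pose out of reach is approached as far as the arm can. A call with a gripper value outside its range is refused whole. The fingers move at their own pace and stop on an object; "squeeze" is the grip in N (left out, the last holds). Time passes only in rows, so rows that repeat a pose let the fingers close. It gives the time, the measured TCP pose, the force and the opening at its end, in the units of the state.
- r.get_state(): the state, without advancing time (a new reading comes with each control period).
- r.read_camera(name): name is "scene" or "top" or "wrist"; returns a dict with "pixels" (384x512x3 uint8, red, green, blue), "camera_matrix" (3x3 intrinsics, pixels), "view" (4x4, takes a point from world to camera coordinates). Camera axes: x right, y down, z forward; pixel columns grow to the right and rows downward; lengths in mm; the calibration is good to about 2 mm. A picture is of the moment at which its call begins. There is no depth.
- r.close_job(): hands the job in, once; it reports no verdict.
The state is a dict: "time_s": time; "joint_pos": joint angles; "dq": joint speeds; "joint_efforts": joint torques, N m; "tool_pos": TCP position; "tool_rot": TCP orientation; "wrist_force": force on the tool from outside, world axes, zero at the start; "moment": the same for the moment, N m; "grip_width": finger opening in mm.
Only numpy, scipy, OpenCV 4.12 (cv2) and the standard library are available. Lean on these libraries where they do the work, as an engineer would, in place of code of your own. Each camera call takes 0.05 s, during which the arm holds its last target.

## Working session

There is one attempt and no reset: what is moved stays moved. The work goes in short steps, Python scripts to look and compute and a tool call to move; the robot and the scene stay as the last step left them, time stands still between calls to the robot, and variables do not carry over. Pictures are saved under pics/ and viewed, and the job is handed in when it is done.

Besides the shell and the picture viewer there is one more tool, called after ">>>" as name(argument=value, ...) on one line, values as JSON. drive_tool: Moves the arm, as the interface text tells. Its arguments: {"type":"object","properties":{"xyz":{"type":"array"},"turn":{"type":"array"},"gripper":{"type":"array"},"squeeze":{"type":"number"}},"required":["xyz","turn","gripper"]}

```bash
mkdir -p pics; cat > h.py <<'E'
import numpy as np, cv2
from rig import r
def snap(n,f):
    c=r.read_camera(n); np.savez('pics/'+f+'.npz',**{k:np.array(c[k]) for k in c})
    cv2.imwrite('pics/'+f+'.png',cv2.cvtColor(np.array(c['pixels']),cv2.COLOR_RGB2BGR)); return c
def crop(f,x0,y0,x1,y1,s,o):
    im=cv2.imread('pics/'+f+'.png')[y0:y1,x0:x1]; cv2.imwrite('pics/'+o+'.png',cv2.resize(im,None,fx=s,fy=s,interpolation=cv2.INTER_CUBIC))
def cam(f):
    d=np.load('pics/'+f+'.npz'); return d['camera_matrix'],d['view']
def p2w(f,u,v,z):
    K,V=cam(f); d=V[:3,:3].T@np.linalg.inv(K)@[u,v,1]; c=-V[:3,:3].T@V[:3,3]
    return c+d*(z-c[2])/d[2]
def w2p(f,p):
    K,V=cam(f); q=K@(V[:3,:3]@np.array(p,float)+V[:3,3]); return q[:2]/q[2]
E
python3 - <<'E'
from h import *
for n in('scene','top','wrist'): snap(n,n+'0')
im=[cv2.imread(f'pics/{n}0.png') for n in('scene','top')]
print(r.get_state(), r.finger_overhang)
for n in('scene0','top0'):
    K,V=cam(n); print(n,K[0,0],-V[:3,:3].T@V[:3,3],V[2,:3])
E
```

```text
{'time_s': 0.15, 'joint_pos': array([-7.37404952e+01,  1.49263094e+01, -7.96664592e+00,  6.71919842e+01,
       -9.25983471e-04,  9.00001043e+01]), 'dq': array([ 0.02713156, -0.07371463,  0.14239394, -0.11131418,  0.05307917,
       -0.01140122]), 'joint_efforts': array([ 7.50563850e-04, -4.06007051e+01,  2.54166126e+01,  1.26761958e-02,
        3.06232948e-05, -2.46601374e-06]), 'tool_pos': array([ 146.8499324 , -503.52605188,  244.67734131]), 'tool_rot': array([[ 9.60003924e-01,  2.79986216e-01, -4.30590704e-04],
       [ 2.79986547e-01, -9.60002875e-01,  1.41865616e-03],
       [-1.61641423e-05, -1.48247509e-03, -9.99998901e-01]]), 'wrist_force': array([ 0.26515579, -0.67549036,  0.43518204]), 'moment': array([ 0.05621295,  0.06562834, -0.00019627]), 'grip_width': 85.58830303291353} 14.0
scene0 482.3559867759231 [ -124.53469072 -1362.06845511   704.76252407] [ 0.46632019  0.77448547 -0.42745495]
top0 497.05363226859555 [ 360.27225557 -187.34751886 1403.95800222] [ 0.15944528  0.00189469 -0.98720495]
```

View pics/scene0.png

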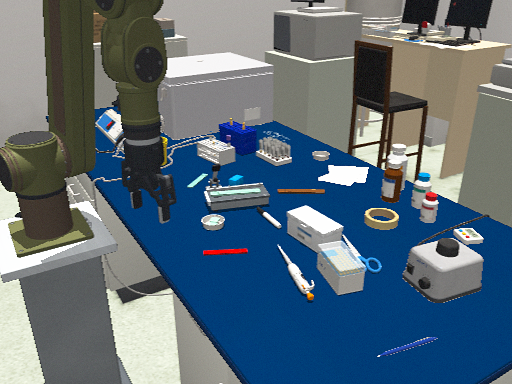

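View pics/top0.png

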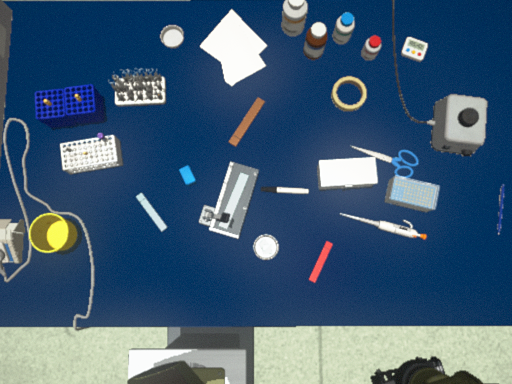

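View pics/wrist0.png

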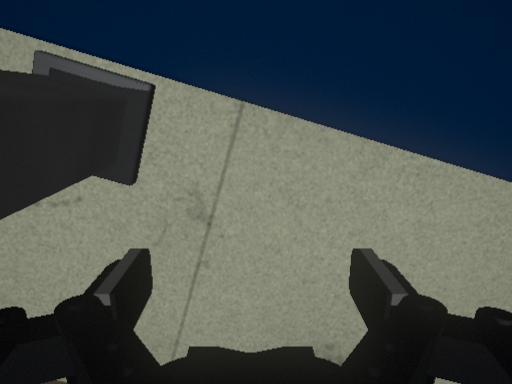

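```bash
python3 - <<'E'
from h import *
crop('top0',180,145,280,255,5.4,'t0c'); crop('scene0',180,155,290,240,7,'s0c')
for n,u,v,z in [('strip?',238,195,45),('pale',152,212,3),('dish',265,247,10),('marker',285,190,5),('blue',187,175,30)]: print(n,p2w('top0',u,v,z).round())
a,b=p2w('top0',138,195,3),p2w('top0',165,229,3); print(np.linalg.norm(a-b))
E
```

```text
strip? [ 565. -138.   45.]
pale [524. 107.   3.]
dish [ 424. -213.   10.]
marker [ 585. -271.    5.]
blue [625.   6.  30.]
125.62588672253003
```

View pics/t0c.png

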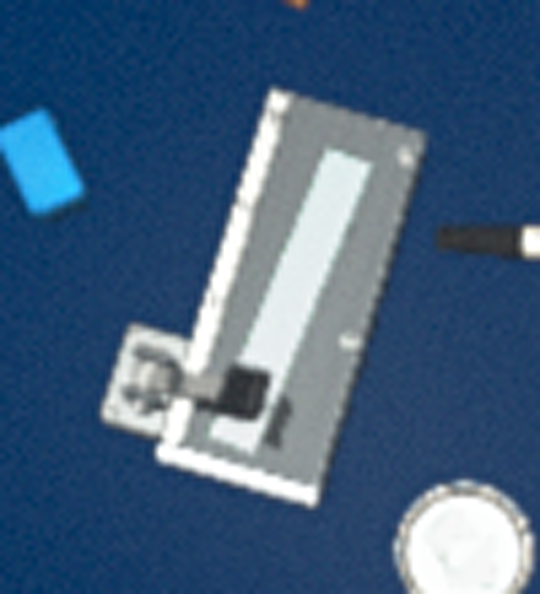

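View pics/s0c.png

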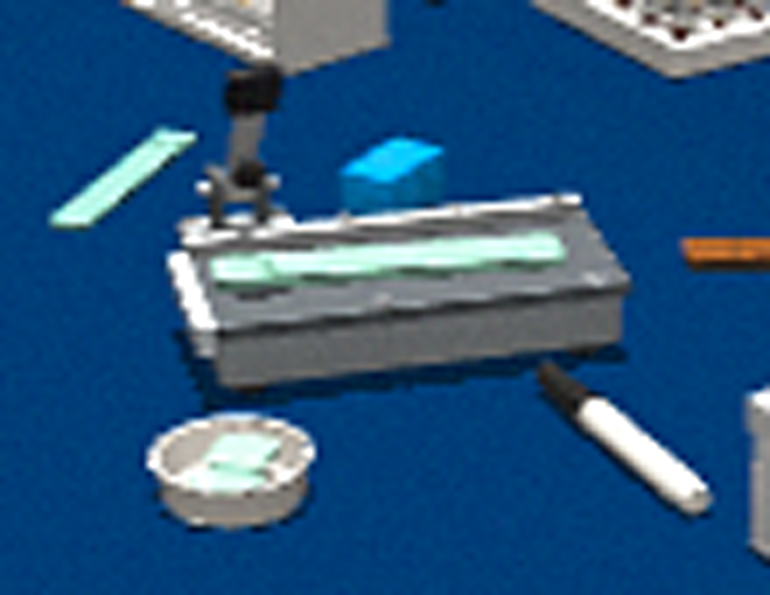

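```bash
python3 - <<'E'
from h import *
s=r.get_state(); K,V=cam('wrist0'); R=V[:3,:3]; c=-R.T@V[:3,3]; T=s['tool_rot']
print('cam in tool',T.T@(c-s['tool_pos']),'axes (cols cam xyz in tool)\n',(T.T@R.T).round(3),K[0,0])
o=lambda x,y:(180+x/5.4,145+y/5.4)
P=[p2w('top0',*o(*q),40) for q in [(160,458),(318,503),(425,135),(275,92)]]
for p in P: print(p.round(1))
for i in range(4): print(np.linalg.norm(P[i]-P[(i+1)%4]))
for q in [(350,155),(235,445)]: print(p2w('top0',*o(*q),46).round(1))
E
```

```text
cam in tool [  69.78498138    0.25210746 -129.22879966] axes (cols cam xyz in tool)
 [[ 0.    -0.961 -0.275]
 [ 1.     0.     0.   ]
 [-0.    -0.275  0.961]] 334.078633604152
[469.8 -60.5  40. ]
[ 446.7 -140.9   40. ]
[ 636.7 -195.9   40. ]
[ 659.7 -118.1   40. ]
83.6025676226869
197.77736193874628
81.16682732807782
198.48064204573814
[ 625.1 -157.2   46. ]
[475.8 -99.   46. ]
```

>>> drive_tool(xyz=[[37.8,38.3,-2.5],[37.8,38.3,-2.5],[37.8,38.3,-2.5],[37.8,38.3,-2.5],[37.8,38.3,-2.5],[37.8,38.3,-2.5],[37.8,38.3,-2.5],[37.8,38.3,-2.5],[37.8,38.3,-2.5],[37.8,38.3,-2.5],[37.8,38.3,-2.5],[37.8,38.3,-2.5],[37.8,38.3,-2.5],[37.8,38.3,-2.5],[37.8,38.3,-2.5]], turn=[[0,0,-0.572],[0,0,-0.572],[0,0,-0.572],[0,0,-0.572],[0,0,-0.572],[0,0,-0.572],[0,0,-0.572],[0,0,-0.572],[0,0,-0.572],[0,0,-0.572],[0,0,-0.572],[0,0,-0.572],[0,0,-0.572],[0,0,-0.572],[0,0,-0.572]], gripper=[1,1,1,1,1,1,1,1,1,1,1,1,1,1,1], squeeze=20)

```text
time_s: 1.65
tool_pos: [519.5, -137.7, 220.3]
tool_rot: [[0.965, -0.263, 0.003], [-0.263, -0.965, 0.013], [-0.001, -0.013, -1.0]]
wrist_force: [-0.3, 0.0, 0.4]
grip_width: 0.5
```

```bash
python3 - <<'E'
from h import *
snap('wrist','w1'); s=r.get_state(); print(s['tool_pos'],s['tool_rot'].round(4),s['wrist_force'],s['joint_pos'])
E
```

```text
[ 519.59402327 -137.72502201  220.4401497 ] [[ 9.649e-01 -2.627e-01  3.000e-03]
 [-2.627e-01 -9.648e-01  1.320e-02]
 [-6.000e-04 -1.350e-02 -9.999e-01]] [0.5938309  0.30718069 0.98683515] [-15.286277    16.81103143  -8.99839317  64.22651371   0.77314727
 179.94562443]
```

View pics/w1.png

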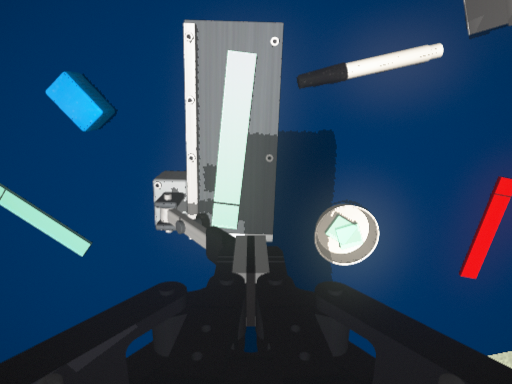

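```bash
python3 - <<'E'
from h import *
crop('w1',145,10,295,135,5,'w1a'); crop('w1',145,130,295,250,5,'w1b')
E
```

```text
(no output)
```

View pics/w1a.png

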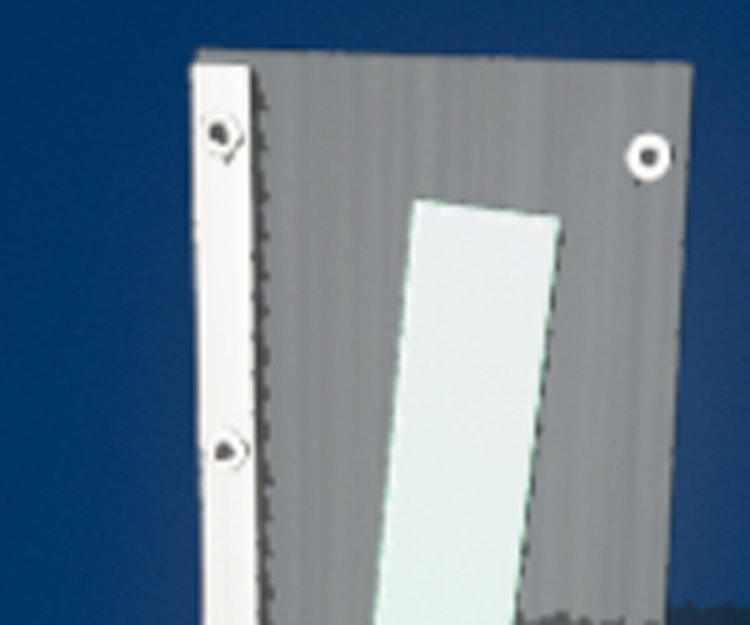

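View pics/w1b.png

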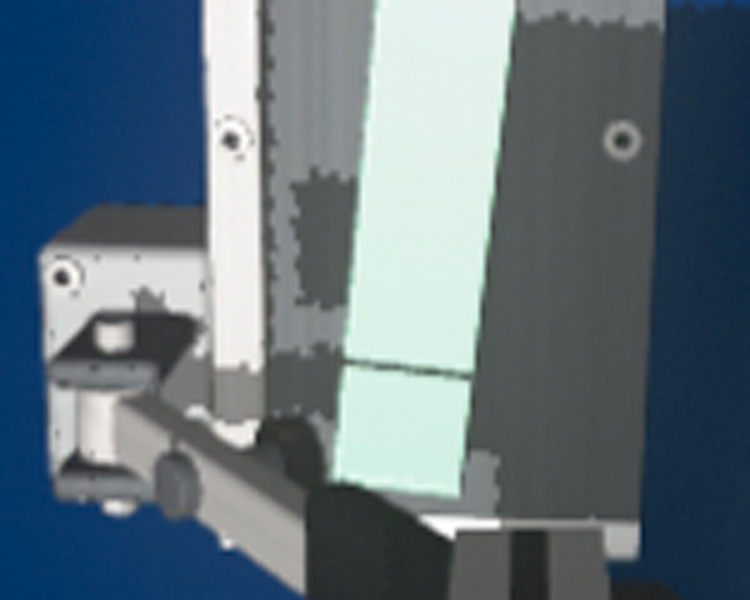

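```bash
cat > fit.py <<'E'
from h import *
from scipy.optimize import least_squares
def jigfit(f,obs):  # obs: (u,v,z,axis,value)
    W=[(p2w(f,u,v,z)[:2],a,val) for u,v,z,a,val in obs]
    def res(p):
        c,s=np.cos(p[2]),np.sin(p[2]); o=[]
        for w,a,val in W:
            d=w-p[:2]; o.append((c*d[0]+s*d[1] if a=='x' else -s*d[0]+c*d[1])-val)
        return o
    q=least_squares(res,[467,-71,-.288]); return q.x,np.array(q.fun)
def tojig(p,w):
    c,s=np.cos(p[2]),np.sin(p[2]); d=np.array(w)[:2]-p[:2]; return np.array([c*d[0]+s*d[1],-s*d[0]+c*d[1]])
def toworld(p,x,y):
    c,s=np.cos(p[2]),np.sin(p[2]); return np.array([p[0]+c*x-s*y,p[1]+s*x+c*y])
E
python3 - <<'E'
from fit import *
a=lambda x,y:(145+x/5,10+y/5); b=lambda x,y:(145+x/5,130+y/5)
obs=[(*a(250,67),49,'y',0),(*a(259,620),49,'y',0),(*b(265,365),49,'y',0),(*a(693,63),40,'y',-73),(*a(665,600),40,'y',-73),(*b(642,515),40,'y',-73),
(*a(693,63),40,'x',200),(*a(400,57),40,'x',200),(*b(640,523),40,'x',0),(*b(500,517),40,'x',0)]
p,f=jigfit('w1',obs); print(p,np.degrees(p[2])); print(f.round(1))
np.save('jig.npy',p)
for n,q in dict(BL=a(415,200),BR=a(559,217),FL=b(335,480),FR=b(460,496),S1=b(343,360),S2=b(471,376)).items(): print(n,tojig(p,p2w('w1',*q,46.4)).round(1))
print('lever paddle?')
# lever angle from top image: paddle center
for th in np.arange(.8,1.35,.1):
    w=toworld(p,36,24-89*np.cos(th)); print(round(th,2),w2p('top0',[*w,64+89*np.sin(th)]).round(1),w2p('scene0',[*w,64+89*np.sin(th)]).round(1))
E
```

```text
[ 4.72184686e+02 -7.08754886e+01 -2.89072140e-01] -16.562613585012905
[-0.3  0.1  0.2 -0.3  0.2  0.1 -4.1 -4.2  3.9  4.4]
BL [172.8 -27.2]
BR [170.6 -51.5]
FL [ 13.9 -12.5]
FR [ 11.3 -36.9]
S1 [ 38.4 -14.2]
S2 [ 35.9 -38.7]
lever paddle?
0.8 [228.7 216.9] [217.5 169.7]
0.9 [226.1 215.9] [217.1 167.2]
1.0 [223.3 214.9] [216.6 164.8]
1.1 [220.3 213.9] [216.1 162.6]
1.2 [217.1 212.8] [215.6 160.6]
1.3 [213.9 211.8] [215.1 158.8]
```

```bash
python3 - <<'E'
from fit import *
a=lambda x,y:(145+x/5,10+y/5); b=lambda x,y:(145+x/5,130+y/5)
obs=[(*a(250,67),49,'y',0),(*a(259,620),49,'y',0),(*b(265,365),49,'y',0),(*a(693,63),40,'y',-73),(*a(665,600),40,'y',-73),(*b(642,515),40,'y',-73),
(*a(693,63),40,'x',200),(*a(400,57),40,'x',200),(*b(637,558),40,'x',0)]
p,f=jigfit('w1',obs); print(p,np.degrees(p[2])); print(f.round(1))
np.save('jig.npy',p)
for n,q in dict(BL=a(415,200),BR=a(559,217),FL=b(335,480),FR=b(460,496),S1=b(343,360),S2=b(471,376),lip=b(640,523)).items(): print(n,tojig(p,p2w('w1',*q,46.4)).round(1))
for n,q in dict(L=(160,458),R=(318,503)).items(): print(n,tojig(p,p2w('top0',180+q[0]/5.4,145+q[1]/5.4,40)).round(1))
print(w2p('w1',[*toworld(p,0,-73),40]),w2p('w1',[*toworld(p,36,24),64]))
E
```

```text
[ 4.68539902e+02 -6.95446379e+01 -2.91209845e-01] -16.6850950474033
[-0.1  0.   0.1 -0.1  0.2 -0.1 -0.1 -0.3  0.4]
BL [176.7 -27.1]
BR [174.6 -51.4]
FL [ 17.8 -12.7]
FR [ 15.2 -37.1]
S1 [ 42.3 -14.4]
S2 [ 39.8 -38.8]
lip [ 10.6 -72.4]
L [-1.4  9. ]
R [ -0.4 -74.6]
[272.83595089 241.94128197] [169.09565062 213.21540501]
```

```bash
python3 - <<'E'
from fit import *
p=np.load('jig.npy'); s=r.get_state()
w=toworld(p,105,-64); print(w,(w-s['tool_pos'][:2])/10, s['tool_pos'])
E
```

```text
[ 550.74398345 -160.99675065] [ 3.11499602 -2.32717286] [ 519.59402327 -137.72502201  220.4401497 ]
```

>>> drive_tool(xyz=[[0,0,0],[0,0,0],[0,0,0],[0,0,0],[0,0,0],[0,0,0],[0,0,0],[0,0,0],[0,0,0],[0,0,0],[0,0,0],[0,0,0],[0,0,0]], turn=[[0,0,1.56],[0,0,1.56],[0,0,1.56],[0,0,1.56],[0,0,1.56],[0,0,1.56],[0,0,1.56],[0,0,1.56],[0,0,1.56],[0,0,1.56],[0,0,1.56],[0,0,1.56],[0,0,1.56]], gripper=[1,1,1,1,1,1,1,1,1,1,1,1,1])

```text
time_s: 3.0
tool_pos: [520.2, -137.4, 220.5]
tool_rot: [[0.274, 0.962, -0.013], [0.962, -0.274, 0.003], [-0.0, -0.014, -1.0]]
wrist_force: [-0.6, 0.5, 0.1]
grip_width: -0.3
```

```bash
python3 - <<'E'
from fit import *
p=np.load('jig.npy'); s=r.get_state()
w=toworld(p,105,-64); print((w-s['tool_pos'][:2])/10, s['tool_pos'],s['tool_rot'].round(4),np.degrees(np.arctan2(s['tool_rot'][1,0],s['tool_rot'][0,0])),s['joint_pos'])
E
```

```text
[ 3.05296558 -2.36093759] [ 520.21432761 -137.38737474  220.53696521] [[ 2.736e-01  9.618e-01 -1.310e-02]
 [ 9.618e-01 -2.736e-01  3.500e-03]
 [-2.000e-04 -1.360e-02 -9.999e-01]] 74.12255257878614 [-1.47942617e+01  1.73943596e+01 -8.14181382e+00  6.52409364e+01
  6.22563877e-04  9.10832769e+01]
```

>>> drive_tool(xyz=[[3.05,-2.36,0],[3.05,-2.36,0],[3.05,-2.36,-4],[3.05,-2.36,-8],[3.05,-2.36,-11.5],[3.05,-2.36,-14],[3.05,-2.36,-15],[3.05,-2.36,-15],[3.05,-2.36,-15]], turn=[[-0.0035,-0.013,-0.014],[-0.0035,-0.013,-0.014],[-0.0035,-0.013,-0.014],[-0.0035,-0.013,-0.014],[-0.0035,-0.013,-0.014],[-0.0035,-0.013,-0.014],[-0.0035,-0.013,-0.014],[-0.0035,-0.013,-0.014],[-0.0035,-0.013,-0.014]], gripper=[1,1,1,1,1,1,1,1,1])

```text
time_s: 3.9
tool_pos: [552.0, -160.7, 71.5]
tool_rot: [[0.285, 0.959, 0.001], [0.959, -0.285, -0.0], [0.0, 0.001, -1.0]]
wrist_force: [-0.4, -0.1, -0.0]
grip_width: -0.4
```

```bash
cat > st.py <<'E'
from fit import *
p=np.load('jig.npy'); s=r.get_state()
print('t',round(s['time_s'],2),'jig xy',tojig(p,s['tool_pos']).round(2),'z',round(s['tool_pos'][2],2),'F',s['wrist_force'].round(2),'zax',s['tool_rot'][:,2].round(4),'yaw',np.degrees(np.arctan2(s['tool_rot'][1,0],s['tool_rot'][0,0])).round(2))
E
python3 - <<'E'
from st import *
snap('wrist','w2');snap('scene','s2'); crop('s2',160,130,290,240,6,'s2c')
E
```

```text
t 3.9 jig xy [106.14 -63.32] z 71.45 F [-0.36 -0.06 -0.  ] zax [ 1.4e-03 -3.0e-04 -1.0e+00] yaw 73.45
```

View pics/w2.png

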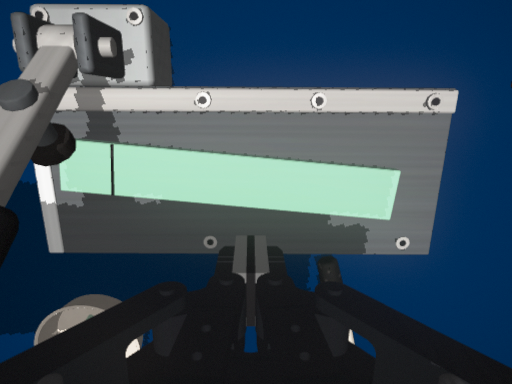

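View pics/s2c.png

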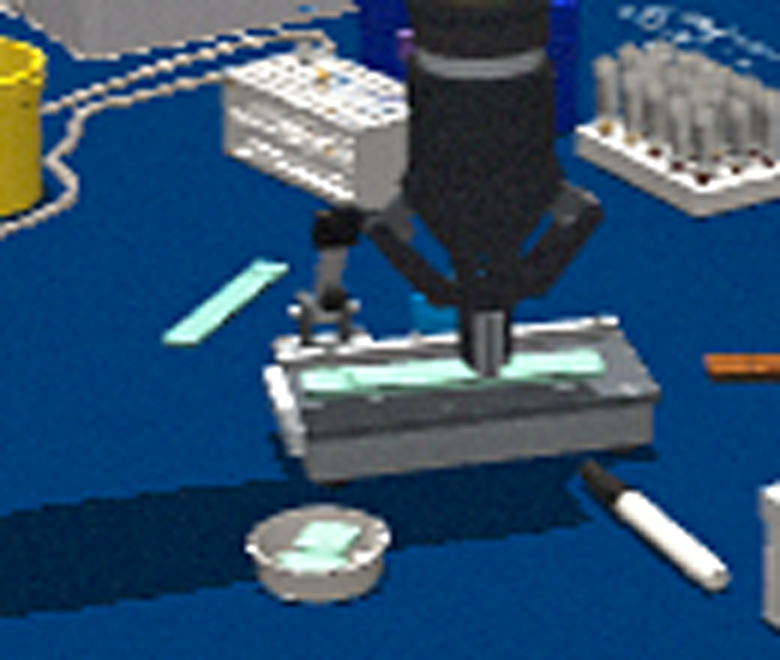

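>>> drive_tool(xyz=[[0,0,-0.7],[0,0,-1.4],[0,0,-1.4],[0,0,-1.4],[0.057,0.192,-1.4],[0.115,0.383,-1.4],[0.172,0.575,-1.4],[0.23,0.766,-1.4],[0.287,0.958,-1.4],[0.344,1.15,-1.4],[0.402,1.341,-1.4],[0.459,1.533,-1.4],[0.517,1.724,-1.4],[0.574,1.916,-1.4],[0.574,1.916,-1.4]], turn=[[0,0,0],[0,0,0],[0,0,0],[0,0,0],[0,0,0],[0,0,0],[0,0,0],[0,0,0],[0,0,0],[0,0,0],[0,0,0],[0,0,0],[0,0,0],[0,0,0],[0,0,0]], gripper=[1,1,1,1,1,1,1,1,1,1,1,1,1,1,1])

```text
time_s: 5.5
tool_pos: [556.9, -140.9, 56.2]
tool_rot: [[0.284, 0.959, -0.0], [0.959, -0.284, 0.0], [0.0, -0.001, -1.0]]
wrist_force: [-0.0, -1.3, -0.9]
grip_width: 0.0
```

```bash
python3 - <<'E'
from st import *
snap('wrist','w3')
E
```

```text
t 5.5 jig xy [105.17 -42.99] z 56.17 F [-0.03 -1.29 -0.86] zax [-4.e-04  5.e-04 -1.e+00] yaw 73.48
```

View pics/w3.png

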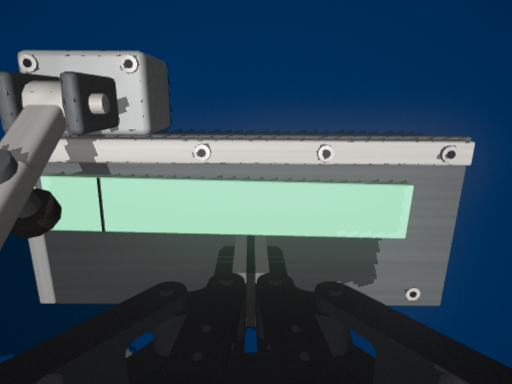

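>>> drive_tool(xyz=[[0.057,0.192,0],[0.115,0.383,0],[0.144,0.479,0],[0.172,0.575,0],[0.172,0.575,0]], turn=[[0,0,0],[0,0,0],[0,0,0],[0,0,0],[0,0,0]], gripper=[1,1,1,1,1])

```text
time_s: 6.05
tool_pos: [558.7, -135.2, 56.3]
tool_rot: [[0.284, 0.959, -0.0], [0.959, -0.284, 0.0], [0.0, -0.0, -1.0]]
wrist_force: [-0.4, -1.6, -1.5]
grip_width: 0.3
```

```bash
python3 - <<'E'
from st import *
snap('wrist','w4'); crop('w4',0,120,250,280,3.2,'w4a'); crop('w4',250,120,500,280,3.2,'w4b')
E
```

```text
t 6.05 jig xy [105.21 -37.01] z 56.25 F [-0.36 -1.62 -1.49] zax [-3.e-04  5.e-04 -1.e+00] yaw 73.48
```

View pics/w4a.png

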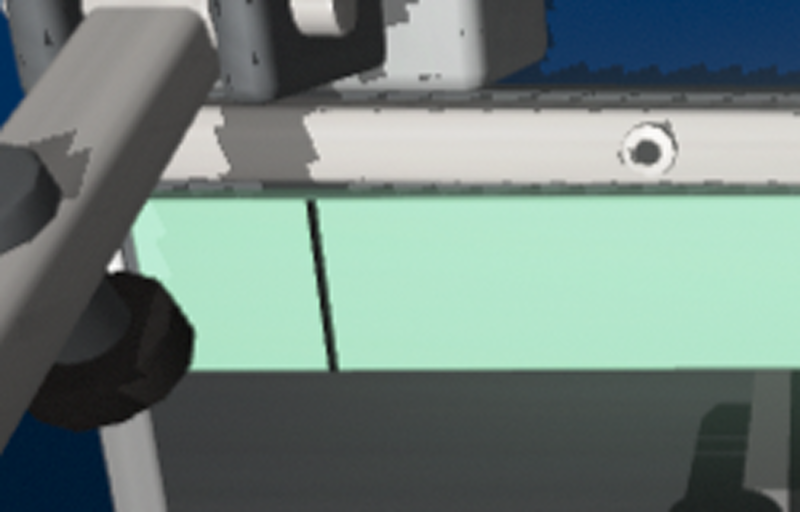

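View pics/w4b.png

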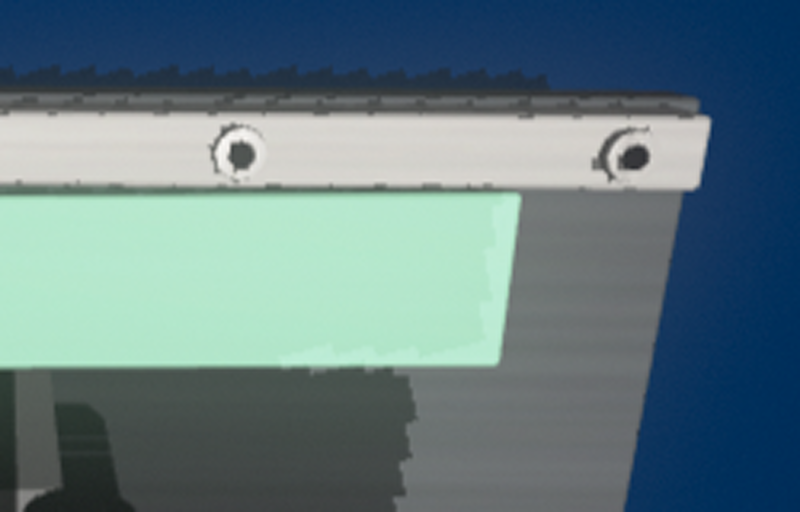

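```bash
python3 - <<'E'
from st import *
f=lambda x,y:(x/3.2,120+y/3.2); g=lambda x,y:(250+x/3.2,120+y/3.2)
for n,q in dict(S1=f(311,200),S2=f(333,370),B1=g(521,195),B2=g(499,364)).items(): print(n,tojig(p,p2w('w4',*q,46.4)).round(1))
print('fence',[tojig(p,p2w('w4',*q,49)).round(1) for q in (f(500,192),g(600,188))], 'back bed',tojig(p,p2w('w4',*g(628,500),40)),'front',tojig(p,p2w('w4',*f(105,450),40)))
R=lambda x,y:(toworld(p,x,y)-s['tool_pos'][:2])/10
print(R(105,-46),R(201,-15))
E
```

```text
t 6.1 jig xy [105.23 -37.03] z 56.28 F [ 0.39 -1.55 -1.29] zax [-2.e-04  5.e-04 -1.e+00] yaw 73.48
S1 [39.6 -2.5]
S2 [ 39.7 -27.1]
B1 [175.   -1.4]
B2 [175.3 -25.8]
fence [array([65.8, -0.7]), array([183.9,   0.2])] back bed [201.08256705 -50.67645486] front [  0.86797034 -42.94259229]
[-0.27998574 -0.852367  ] [ 9.80587269 -0.63915451]
```

>>> drive_tool(xyz=[[-0.28,-0.85,0],[-0.28,-0.85,0],[-0.28,-0.85,2],[4,-1.5,2.5],[8,-1,2.5],[9.8,-0.64,2.5],[9.8,-0.64,2.5],[9.8,-0.64,1],[9.8,-0.64,0],[9.8,-0.64,0],[9.8,-0.64,0]], turn=[[0,0,0],[0,0,0],[0,0,0],[0,0,0],[0,0,0],[0,0,0],[0,0,0],[0,0,0],[0,0,0],[0,0,0],[0,0,0]], gripper=[1,1,1,1,1,1,1,1,1,1,1])

```text
time_s: 7.2
tool_pos: [655.6, -141.9, 56.2]
tool_rot: [[0.285, 0.959, -0.002], [0.959, -0.285, 0.001], [0.0, -0.002, -1.0]]
wrist_force: [-0.2, 0.2, 0.8]
grip_width: 0.1
```

```bash
python3 - <<'E'
from st import *
snap('wrist','w5')
E
```

```text
t 7.2 jig xy [199.97 -15.59] z 56.16 F [-0.19  0.2   0.77] zax [-1.7e-03  5.0e-04 -1.0e+00] yaw 73.45
```

View pics/w5.png

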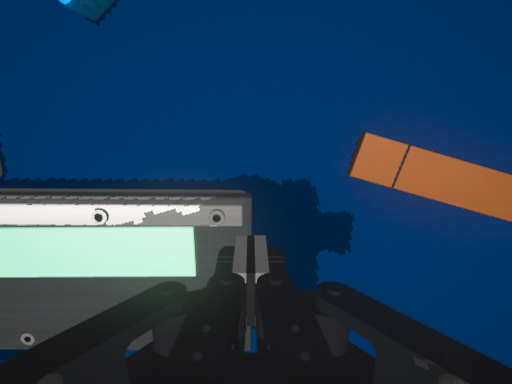

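>>> drive_tool(xyz=[[-0.287,0.086,0],[-0.575,0.172,0],[-0.862,0.258,0],[-1.15,0.344,0],[-1.437,0.43,0],[-1.724,0.517,0],[-2.012,0.603,0],[-2.299,0.689,0],[-2.587,0.775,0],[-2.874,0.861,0],[-3.161,0.947,0],[-3.449,1.033,0],[-3.736,1.12,0],[-4.024,1.206,0],[-4.311,1.292,0],[-4.311,1.292,0]], turn=[[0,0,0],[0,0,0],[0,0,0],[0,0,0],[0,0,0],[0,0,0],[0,0,0],[0,0,0],[0,0,0],[0,0,0],[0,0,0],[0,0,0],[0,0,0],[0,0,0],[0,0,0],[0,0,0]], gripper=[1,1,1,1,1,1,1,1,1,1,1,1,1,1,1,1])

```text
time_s: 8.85
tool_pos: [613.0, -128.7, 56.3]
tool_rot: [[0.284, 0.959, -0.001], [0.959, -0.284, 0.0], [0.0, -0.001, -1.0]]
wrist_force: [-0.5, -0.6, 0.2]
grip_width: 0.0
```

```bash
python3 - <<'E'
from st import *
snap('wrist','w6'); crop('w6',0,130,300,280,2.66,'w6a')
E
```

```text
t 8.85 jig xy [155.34 -15.24] z 56.26 F [-0.52 -0.56  0.24] zax [-9.e-04  4.e-04 -1.e+00] yaw 73.47
```

View pics/w6a.png

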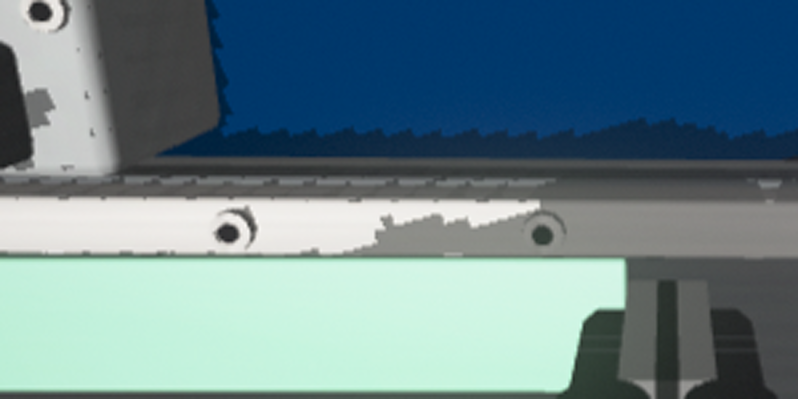

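```bash
python3 - <<'E'
from st import *
for q in ((626,262),(626,300)): print(tojig(p,p2w('w6',q[0]/2.66,130+q[1]/2.66,46.4)).round(2))
snap('top','t6');crop('t6',190,160,260,250,6,'t6c')
E
```

```text
t 8.9 jig xy [155.62 -15.22] z 56.33 F [-0.76  0.53  0.24] zax [-6.e-04  3.e-04 -1.e+00] yaw 73.47
[148.86  -1.75]
[148.79  -8.68]
```

View pics/t6c.png

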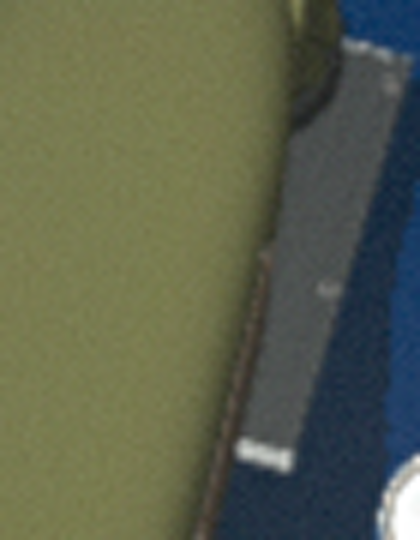

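>>> drive_tool(xyz=[[-0.192,0.057,0],[-0.383,0.115,0],[-0.575,0.172,0],[-0.766,0.23,0],[-0.958,0.287,0],[-1.15,0.344,0],[-1.15,0.344,0],[-0.67,0.2,0],[-0.19,0.06,0]], turn=[[0,0,0],[0,0,0],[0,0,0],[0,0,0],[0,0,0],[0,0,0],[0,0,0],[0,0,0],[0,0,0]], gripper=[1,1,1,1,1,1,1,1,1])

```text
time_s: 9.85
tool_pos: [612.0, -128.4, 56.3]
tool_rot: [[0.284, 0.959, -0.0], [0.959, -0.284, 0.0], [0.0, -0.0, -1.0]]
wrist_force: [0.1, -0.3, 0.7]
grip_width: 0.2
```

```bash
python3 - <<'E'
from st import *
R=lambda x,y:(toworld(p,x,y)-s['tool_pos'][:2])/10
print(R(153,-100),R(-30,-100),R(-30,-90))
E
```

```text
t 9.85 jig xy [154.36 -15.19] z 56.34 F [ 0.12 -0.28  0.68] zax [-2.e-04  1.e-04 -1.e+00] yaw 73.47
[-2.56499394 -8.08487871] [-20.094513    -2.83074116] [-19.80740166  -1.87284394]
```

>>> drive_tool(xyz=[[0,0,4],[-0.5,-1.5,6],[-1.5,-5,6],[-2.5,-8,6],[-6.5,-7,6],[-11,-5.5,6],[-15.5,-4,6],[-20,-2.4,6],[-20,-2.4,6],[-20,-2.4,6]], turn=[[0,0,0],[0,0,0],[0,0,0],[0,0,0],[0,0,0],[0,0,0],[0,0,0],[0,0,0],[0,0,0],[0,0,0]], gripper=[1,1,1,1,1,1,1,1,1,1])

```text
time_s: 10.85
tool_pos: [410.8, -152.1, 116.4]
tool_rot: [[0.285, 0.959, -0.0], [0.959, -0.285, 0.0], [0.0, -0.0, -1.0]]
wrist_force: [0.6, -0.9, 0.6]
grip_width: -0.1
```

```bash
python3 - <<'E'
from st import *
snap('wrist','w7')
E
```

```text
t 10.85 jig xy [-31.62 -95.64] z 116.42 F [ 0.56 -0.91  0.65] zax [-3.e-04  2.e-04 -1.e+00] yaw 73.46
```

View pics/w7.png

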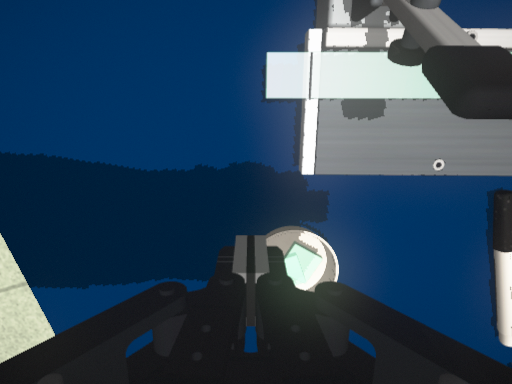

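```bash
python3 - <<'E'
from st import *
crop('w7',255,15,375,110,6.5,'w7a')
E
```

```text
t 10.9 jig xy [-29.3  -95.76] z 116.92 F [0.71 0.2  0.65] zax [ 2.2e-03 -7.0e-04 -1.0e+00] yaw 73.47
```

View pics/w7a.png

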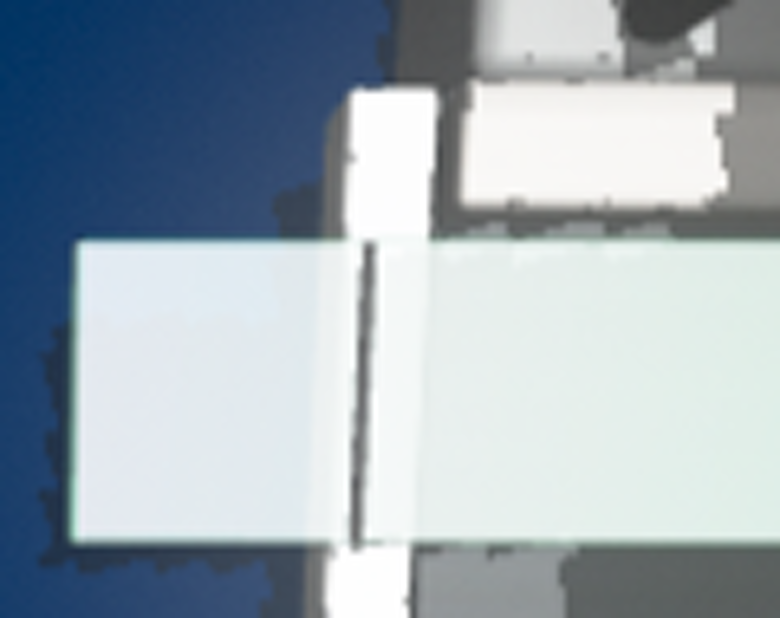

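```bash
python3 - <<'E'
from st import *
J=lambda x,y,z:tojig(p,p2w('w7',255+x/6.5,15+y/6.5,z)).round(2)
for n,a in dict(edge1=(347,150,40),edge2=(326,580,40),score1=(369,250,46.4),score2=(355,540,46.4),f1=(77,245,46.4),f2=(72,540,46.4),glassL1=(400,240,46.4),glassR=(400,543,46.4),fence1=(500,207,49),fence2=(700,207,49), fence_end=(462,150,49)).items(): print(n,J(*a))
E
```

```text
t 10.9 jig xy [-29.3  -95.76] z 116.92 F [0.71 0.2  0.65] zax [ 2.2e-03 -7.0e-04 -1.0e+00] yaw 73.47
edge1 [1.13 6.64]
edge2 [  1.04 -29.48]
score1 [ 2.38 -2.19]
score2 [  2.42 -25.96]
f1 [-22.52  -1.87]
f2 [-22.56 -26.04]
glassL1 [ 4.98 -1.39]
glassR [  6.41 -26.2 ]
fence1 [12.73  0.87]
fence2 [29.47  0.92]
fence_end [9.26 5.24]
```

```bash
python3 - <<'E'
from st import *
R=lambda x,y:(toworld(p,x,y)-s['tool_pos'][:2])/10
print(R(97,-95),R(97,-60),R(97,-40))
E
```

```text
t 10.9 jig xy [-29.3  -95.76] z 116.92 F [0.71 0.2  0.65] zax [ 2.2e-03 -7.0e-04 -1.0e+00] yaw 73.47
[12.11952927 -3.5535063 ] [13.12441897 -0.20086605] [13.69864165  1.71492839]
```

>>> drive_tool(xyz=[[4.5,-1.3,0],[9,-2.6,0],[12.1,-3.5,0],[13.1,-0.3,0],[13.1,-0.3,-3],[13.1,-0.3,-6],[13.1,-0.3,-6],[13.1,-0.3,-6],[13.27,0.28,-6],[13.45,0.85,-6],[13.62,1.43,-6],[13.7,1.7,-6],[13.7,1.7,-6]], turn=[[0,0,0],[0,0,0],[0,0,0],[0,0,0],[0,0,0],[0,0,0],[0,0,0],[0,0,0],[0,0,0],[0,0,0],[0,0,0],[0,0,0],[0,0,0]], gripper=[1,1,1,1,1,1,1,1,1,1,1,1,1])

```text
time_s: 12.2
tool_pos: [548.8, -134.7, 56.4]
tool_rot: [[0.284, 0.959, -0.0], [0.959, -0.284, 0.0], [0.0, -0.0, -1.0]]
wrist_force: [0.9, 0.4, 0.1]
grip_width: 0.0
```

```bash
python3 st.py
```

```text
t 12.2 jig xy [ 95.63 -39.38] z 56.45 F [0.9  0.41 0.14] zax [-1.e-04  2.e-04 -1.e+00] yaw 73.52
```

Now small steps of about 1 mm, stopping at a few newtons.

>>> drive_tool(xyz=[[0.029,0.096,0],[0.057,0.192,0],[0.086,0.287,0],[0.1,0.335,0],[0.1,0.335,0]], turn=[[0,0,0],[0,0,0],[0,0,0],[0,0,0],[0,0,0]], gripper=[1,1,1,1,1])

```text
time_s: 12.7
tool_pos: [549.7, -132.0, 56.3]
tool_rot: [[0.285, 0.959, -0.0], [0.959, -0.285, 0.0], [0.0, -0.0, -1.0]]
wrist_force: [-0.1, -0.0, -0.2]
grip_width: -0.1
```

>>> drive_tool(xyz=[[0.014,0.048,0],[0.014,0.048,0]], turn=[[0,0,0],[0,0,0]], gripper=[1,1])

```text
time_s: 12.9
tool_pos: [549.8, -131.6, 56.3]
tool_rot: [[0.285, 0.959, -0.0], [0.959, -0.285, 0.0], [-0.0, -0.0, -1.0]]
wrist_force: [-0.5, 0.0, 0.2]
grip_width: -0.0
```

```bash
python3 st.py
```

```text
t 12.9 jig xy [ 95.66 -36.1 ] z 56.3 F [-0.46  0.    0.24] zax [-2.e-04  1.e-04 -1.e+00] yaw 73.47
```

>>> drive_tool(xyz=[[0.014,0.048,0],[0.029,0.096,0],[0.029,0.096,0]], turn=[[0,0,0],[0,0,0],[0,0,0]], gripper=[1,1,1])

```text
time_s: 13.2
tool_pos: [549.9, -130.8, 56.3]
tool_rot: [[0.285, 0.959, -0.001], [0.959, -0.285, -0.001], [-0.001, -0.001, -1.0]]
wrist_force: [-1.2, -1.3, -0.5]
grip_width: -0.4
```

>>> drive_tool(xyz=[[0.014,0.048,0],[0.014,0.048,0]], turn=[[0,0,0],[0,0,0]], gripper=[1,1])

```text
time_s: 13.4
tool_pos: [549.9, -130.6, 56.3]
tool_rot: [[0.285, 0.959, -0.001], [0.959, -0.285, -0.001], [-0.001, -0.001, -1.0]]
wrist_force: [-1.0, -3.3, 1.2]
grip_width: -0.1
```

>>> drive_tool(xyz=[[0.014,0.048,0],[0.014,0.048,0]], turn=[[0,0,0],[0,0,0]], gripper=[1,1])

```text
time_s: 13.6
tool_pos: [549.9, -130.5, 56.3]
tool_rot: [[0.285, 0.959, -0.001], [0.959, -0.285, -0.002], [-0.002, -0.001, -1.0]]
wrist_force: [-2.4, -5.0, 1.1]
grip_width: 0.1
```

```bash
python3 - <<'E'
from st import *
snap('wrist','w8');crop('w8',0,120,300,280,2.66,'w8a')
E
```

```text
t 13.6 jig xy [ 95.42 -35.  ] z 56.26 F [-2.43 -5.05  1.09] zax [-0.0012 -0.0018 -1.    ] yaw 73.44
```

View pics/w8a.png

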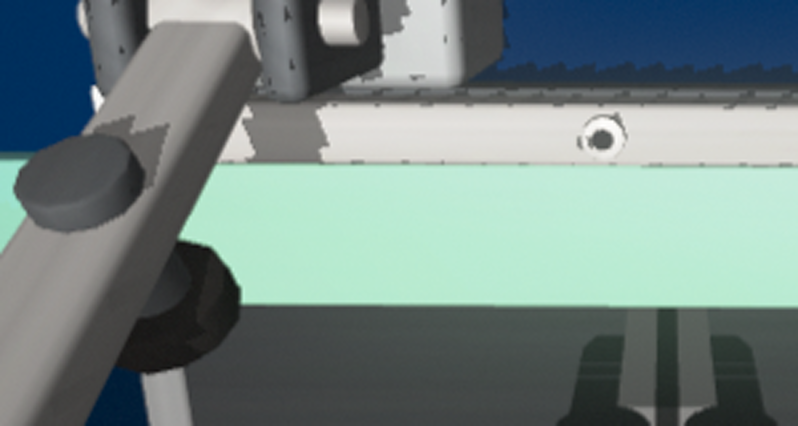

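```bash
python3 - <<'E'
from st import *
R=lambda x,y:(toworld(p,x,y)-s['tool_pos'][:2])/10
print(R(95.5,-44),R(154,-15))
E
```

```text
t 13.65 jig xy [ 95.42 -35.  ] z 56.26 F [-1.6  -5.46  1.29] zax [-0.0012 -0.0018 -1.    ] yaw 73.44
[-0.25097811 -0.86425194] [6.1853435  0.23404864]
```

>>> drive_tool(xyz=[[-0.15,-0.5,0],[-0.25,-0.86,0],[-0.25,-0.86,2],[3,-1.5,2.5],[6.2,0.2,2.5],[6.2,0.2,2.5],[6.2,0.2,0],[6.2,0.2,0],[6.2,0.2,0],[6.2,0.2,0]], turn=[[0,0,0],[0,0,0],[0,0,0],[0,0,0],[0,0,0],[0,0,0],[0,0,0],[0,0,0],[0,0,0],[0,0,0]], gripper=[1,1,1,1,1,1,1,1,1,1])

```text
time_s: 14.65
tool_pos: [611.6, -127.5, 56.4]
tool_rot: [[0.285, 0.959, -0.001], [0.959, -0.285, 0.001], [0.0, -0.002, -1.0]]
wrist_force: [-0.0, -0.1, -0.0]
grip_width: 0.0
```

```bash
python3 - <<'E'
from st import *
snap('wrist','w9');crop('w9',100,130,340,280,3.3,'w9a')
E
```

```text
t 14.65 jig xy [153.65 -14.43] z 56.41 F [-0.01 -0.12 -0.03] zax [-1.4e-03  7.0e-04 -1.0e+00] yaw 73.46
```

View pics/w9a.png

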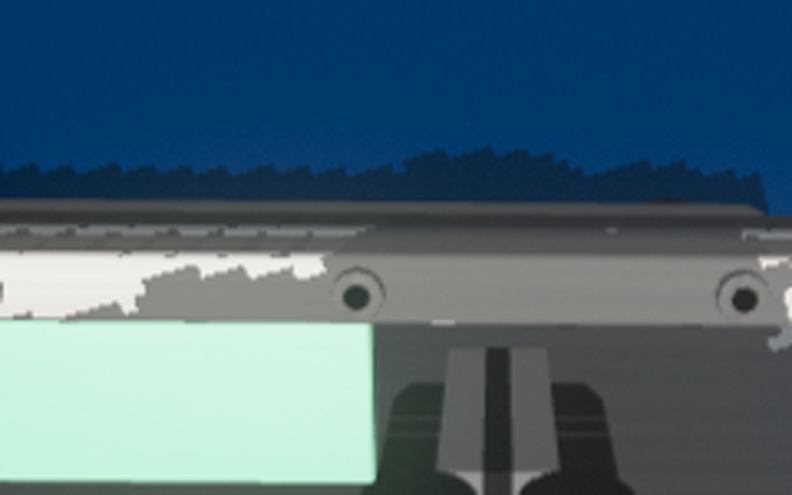

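```bash
python3 - <<'E'
from st import *
print(tojig(p,p2w('w9',100+374/3.3,130+330/3.3,46.4)),tojig(p,p2w('w9',100+376/3.3,130+470/3.3,46.4)))
E
```

```text
t 14.7 jig xy [153.91 -14.45] z 56.59 F [ 0.68 -0.42 -0.28] zax [-8.e-04  5.e-04 -1.e+00] yaw 73.46
[137.30017799  -1.7559068 ] [137.001172   -22.94912272]
```

>>> drive_tool(xyz=[[-0.29,0.086,0],[-0.58,0.172,0],[-0.77,0.23,0],[-0.86,0.257,0],[-0.96,0.287,0],[-1.03,0.308,0],[-1.083,0.324,0],[-1.083,0.324,0],[-1.083,0.324,0]], turn=[[0,0,0],[0,0,0],[0,0,0],[0,0,0],[0,0,0],[0,0,0],[0,0,0],[0,0,0],[0,0,0]], gripper=[1,1,1,1,1,1,1,1,1])

```text
time_s: 15.6
tool_pos: [601.6, -124.3, 56.3]
tool_rot: [[0.284, 0.959, -0.0], [0.959, -0.284, 0.0], [0.0, -0.0, -1.0]]
wrist_force: [-0.4, -0.3, 0.3]
grip_width: 0.0
```

```bash
python3 st.py
```

```text
t 15.6 jig xy [143.2  -14.28] z 56.29 F [-0.41 -0.32  0.29] zax [-2.e-04  2.e-04 -1.e+00] yaw 73.47
```

>>> drive_tool(xyz=[[0.38,-0.114,0],[0.96,-0.287,0],[0.96,-0.287,4],[0.46,-1.8,6],[-0.5,-5.3,6],[-1.5,-8.3,6],[-5.5,-7.3,6],[-10,-5.8,6],[-14.5,-4.3,6],[-19,-2.7,6],[-19,-2.7,6],[-19,-2.7,6],[-19,-2.7,6]], turn=[[0,0,0],[0,0,0],[0,0,0],[0,0,0],[0,0,0],[0,0,0],[0,0,0],[0,0,0],[0,0,0],[0,0,0],[0,0,0],[0,0,0],[0,0,0]], gripper=[1,1,1,1,1,1,1,1,1,1,1,1,1])

```text
time_s: 16.9
tool_pos: [413.9, -152.2, 117.1]
tool_rot: [[0.284, 0.959, 0.003], [0.959, -0.284, -0.001], [-0.0, 0.003, -1.0]]
wrist_force: [0.4, -0.3, 0.6]
grip_width: 0.1
```

```bash
python3 - <<'E'
from st import *
snap('wrist','w10');crop('w10',235,5,375,115,5.5,'w10a')
E
```

```text
t 16.9 jig xy [-28.63 -94.88] z 117.11 F [ 0.42 -0.35  0.56] zax [ 0.0031 -0.0011 -1.    ] yaw 73.47
```

View pics/w10a.png

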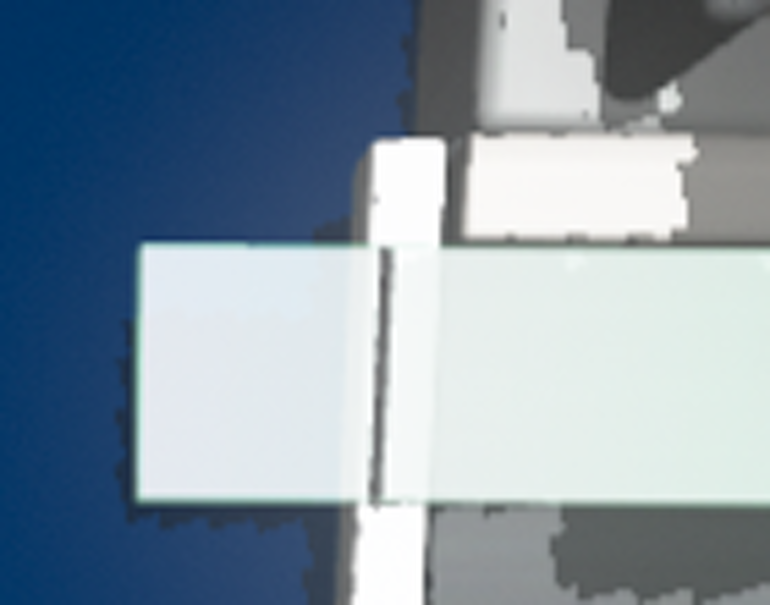

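```bash
python3 - <<'E'
from st import *
J=lambda x,y,z:tojig(p,p2w('w10',235+x/5.5,5+y/5.5,z)).round(2)
for n,a in dict(edge1=(372,170,40),edge1b=(370,200,40),edge2=(355,560,40),score1=(386,252,46.4),score2=(375,498,46.4),f1=(140,250,46.4),f2=(136,498,46.4),gl=(160,244,46.4),glassL1=(500,247,46.4),gl3=(740,248,46.4),glassR=(400,502,46.4),glR2=(160,501,46.4),fence1=(500,238,49),fence2=(650,238,49), fend=(464,190,49)).items(): print(n,J(*a))
E
```

```text
t 16.95 jig xy [-28.36 -94.84] z 117.05 F [0.46 0.16 0.44] zax [ 0.003 -0.001 -1.   ] yaw 73.48
edge1 [1.22 8.63]
edge1b [1.14 5.79]
edge2 [  1.17 -30.25]
score1 [2.04 0.01]
score2 [  2.05 -23.82]
f1 [-22.79   0.1 ]
f2 [-22.93 -23.9 ]
gl [-20.78   0.67]
glassL1 [13.53  0.51]
gl3 [37.78  0.51]
glassR [  4.68 -24.21]
glR2 [-20.42 -24.19]
fence1 [12.92  1.01]
fence2 [27.86  1.06]
fend [9.07 5.38]
```

>>> drive_tool(xyz=[[4.5,-1.6,0],[9,-3.1,0],[13.5,-4.6,0],[17.5,-5.6,0],[18.5,-2.6,0],[19.46,0.9,0],[19.96,2.413,-2],[19.96,2.413,-6],[19.96,2.413,-6],[19.96,2.413,-6],[19.5,2.55,-6],[19.2,2.64,-6],[19.05,2.685,-6],[18.98,2.706,-6],[18.914,2.726,-6],[18.914,2.726,-6],[18.914,2.726,-6]], turn=[[0,0,0],[0,0,0],[0,0,0],[0,0,0],[0,0,0],[0,0,0],[0,0,0],[0,0,0],[0,0,0],[0,0,0],[0,0,0],[0,0,0],[0,0,0],[0,0,0],[0,0,0],[0,0,0],[0,0,0]], gripper=[1,1,1,1,1,1,1,1,1,1,1,1,1,1,1,1,1])

```text
time_s: 18.65
tool_pos: [600.8, -124.1, 56.4]
tool_rot: [[0.285, 0.959, -0.0], [0.959, -0.285, 0.0], [0.0, -0.0, -1.0]]
wrist_force: [-0.7, 0.4, -0.6]
grip_width: -0.1
```

```bash
python3 - <<'E'
from st import *
R=lambda x,y:(toworld(p,x,y)-s['tool_pos'][:2])/10
print(R(97,-48),R(97,-36))
E
```

```text
t 18.65 jig xy [142.31 -14.31] z 56.44 F [-0.72  0.41 -0.57] zax [-0.e+00  1.e-04 -1.e+00] yaw 73.47
[-5.30784485 -1.92646312] [-4.96331124 -0.77698646]
```

>>> drive_tool(xyz=[[0.48,-0.144,0],[0.96,-0.287,0],[0.96,-0.287,3],[-1.5,-2.5,3],[-5.3,-1.93,3],[-5.3,-1.93,3],[-5.3,-1.93,0],[-5.3,-1.93,0],[-5.3,-1.93,0],[-5.19,-1.55,0],[-5.07,-1.16,0],[-4.99,-0.87,0],[-4.96,-0.78,0],[-4.96,-0.78,0]], turn=[[0,0,0],[0,0,0],[0,0,0],[0,0,0],[0,0,0],[0,0,0],[0,0,0],[0,0,0],[0,0,0],[0,0,0],[0,0,0],[0,0,0],[0,0,0],[0,0,0]], gripper=[1,1,1,1,1,1,1,1,1,1,1,1,1,1])

```text
time_s: 20.05
tool_pos: [551.2, -131.6, 56.4]
tool_rot: [[0.284, 0.959, -0.0], [0.959, -0.284, 0.0], [0.0, -0.0, -1.0]]
wrist_force: [1.3, 0.1, -0.1]
grip_width: 0.0
```

>>> drive_tool(xyz=[[0.029,0.096,0],[0.043,0.144,0],[0.043,0.144,0]], turn=[[0,0,0],[0,0,0],[0,0,0]], gripper=[1,1,1])

```text
time_s: 20.35
tool_pos: [551.3, -131.0, 56.3]
tool_rot: [[0.285, 0.959, -0.001], [0.959, -0.285, -0.001], [-0.001, -0.0, -1.0]]
wrist_force: [0.1, -2.9, 1.6]
grip_width: -0.2
```

```bash
python3 st.py
```

```text
t 20.35 jig xy [ 96.96 -35.09] z 56.35 F [ 0.05 -2.86  1.57] zax [-6.e-04 -1.e-03 -1.e+00] yaw 73.45
```

>>> drive_tool(xyz=[[-0.15,-0.5,0],[-0.37,-1.25,0],[-0.37,-1.25,4],[-1.72,-5.75,6],[-6,-4.5,6],[-10.5,-3.1,6],[-13.7,-2.16,6],[-13.7,-2.16,6],[-13.7,-2.16,6],[-13.7,-2.16,6]], turn=[[0,0,0],[0,0,0],[0,0,0],[0,0,0],[0,0,0],[0,0,0],[0,0,0],[0,0,0],[0,0,0],[0,0,0]], gripper=[1,1,1,1,1,1,1,1,1,1])

```text
time_s: 21.35
tool_pos: [416.3, -152.8, 116.8]
tool_rot: [[0.285, 0.959, 0.002], [0.959, -0.285, -0.001], [0.0, 0.002, -1.0]]
wrist_force: [-0.1, -0.7, -0.1]
grip_width: -0.0
```

```bash
python3 - <<'E'
from st import *
snap('wrist','w11');crop('w11',235,5,375,115,5.5,'w11a');snap('scene','s11');crop('s11',150,130,290,240,5.5,'s11a')
E
```

```text
t 21.35 jig xy [-26.16 -94.78] z 116.83 F [-0.06 -0.7  -0.12] zax [ 2.4e-03 -6.0e-04 -1.0e+00] yaw 73.46
```

View pics/w11a.png

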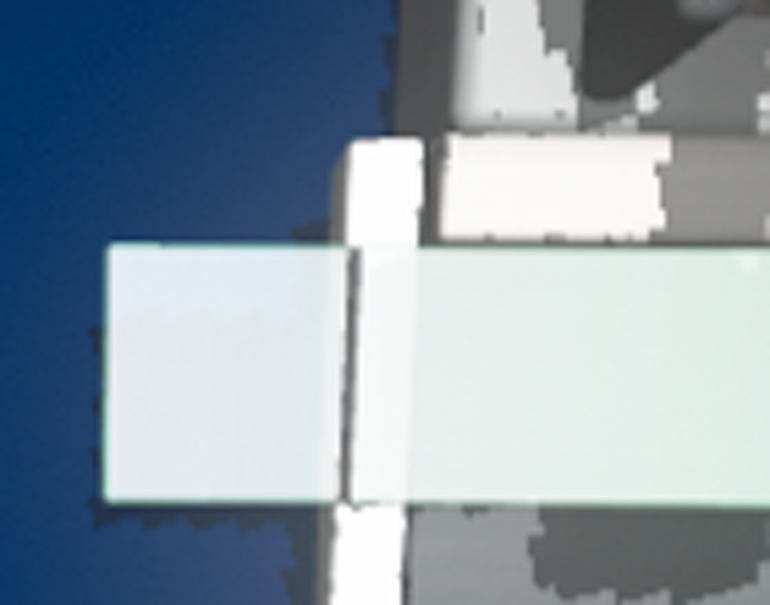

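View pics/s11a.png

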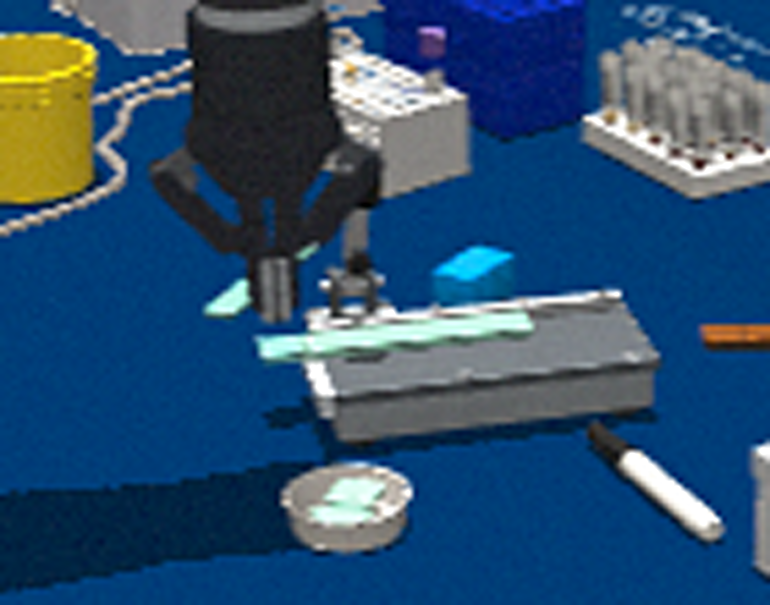

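View pics/w11.png

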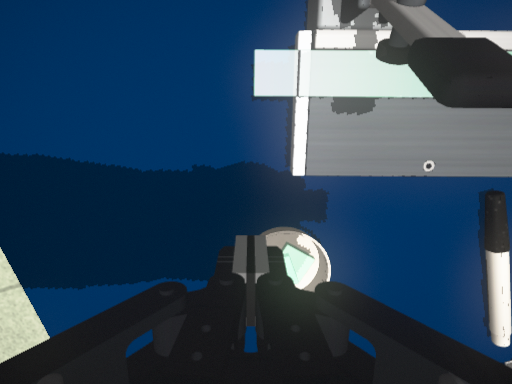

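```bash
python3 - <<'E'
from st import *
J=lambda x,y,z:tojig(p,p2w('w11',235+x/5.5,5+y/5.5,z)).round(2)
for n,a in dict(edge1=(350,170,40),edge1b=(348,220,40),edge2=(332,560,40),score1=(355,252,46.4),score2=(346,498,46.4),f1=(106,250,46.4),f2=(105,498,46.4),gl=(160,244,46.4),glassL1=(500,247,46.4),fence1=(500,238,49)).items(): print(n,J(*a))
# lever angle: match paddle corners in w11
for th in np.arange(.8,1.31,.1):
    o=[]
    for x in(23,49):
        for rr in (73,105):
            y=24-rr*np.cos(th)+4*np.sin(th); z=64+rr*np.sin(th)+4*np.cos(th)
            o.append(w2p('w11',[*toworld(p,x,y),z]).round(0))
    print(round(th,2),o)
E
```

```text
t 21.45 jig xy [-26.25 -94.65] z 116.57 F [ 0.31 -0.23 -0.06] zax [ 1.4e-03 -3.0e-04 -1.0e+00] yaw 73.47
edge1 [1.31 8.68]
edge1b [1.31 3.94]
edge2 [  1.02 -30.14]
score1 [1.28 0.06]
score2 [  1.37 -23.73]
f1 [-23.82   0.16]
f2 [-23.77 -23.8 ]
gl [-18.39   0.74]
glassL1 [15.87  0.58]
fence1 [15.27  1.07]
0.8 [array([385.,  95.]), array([405., 168.]), array([456.,  95.]), array([487., 168.])]
0.9 [array([392.,  78.]), array([419., 145.]), array([467.,  78.]), array([508., 145.])]
1.0 [array([399.,  57.]), array([434., 115.]), array([477.,  57.]), array([531., 115.])]
1.1 [array([406.,  34.]), array([451.,  77.]), array([488.,  34.]), array([556.,  77.])]
1.2 [array([413.,   8.]), array([468.,  30.]), array([499.,   8.]), array([582.,  31.])]
1.3 [array([419., -21.]), array([485., -25.]), array([508., -21.]), array([609., -25.])]
```

```bash
cat > arc.py <<'E'
from st import *
def P(th,r=92):
    y=24-r*np.cos(th)+5*np.sin(th)+11; z=64+r*np.sin(th)+5*np.cos(th)+14
    return np.r_[toworld(p,36,y),z]
E
python3 - <<'E'
from arc import *
print(((np.r_[toworld(p,36,16),190]-s['tool_pos'])/10).round(2))
b=P(1.2); print(((b-np.r_[toworld(p,36,16),190])/10).round(2))
print([((P(t)-b)/10).round(2).tolist() for t in np.linspace(1.14,0.06,19)])
print(((P(0.06)-P(0))/10).round(2))
E
```

```text
t 21.45 jig xy [-26.25 -94.65] z 116.57 F [ 0.31 -0.23 -0.06] zax [ 1.4e-03 -3.0e-04 -1.0e+00] yaw 73.47
[9.14 8.81 7.34]
[-0.28 -0.93 -2.44]
[[-0.15, -0.5, -0.19], [-0.3, -0.98, -0.41], [-0.44, -1.46, -0.65], [-0.57, -1.91, -0.93], [-0.71, -2.36, -1.24], [-0.83, -2.78, -1.57], [-0.95, -3.18, -1.93], [-1.07, -3.56, -2.31], [-1.18, -3.92, -2.72], [-1.28, -4.26, -3.15], [-1.37, -4.57, -3.6], [-1.45, -4.85, -4.06], [-1.53, -5.1, -4.55], [-1.6, -5.33, -5.05], [-1.66, -5.53, -5.56], [-1.71, -5.7, -6.08], [-1.75, -5.84, -6.62], [-1.78, -5.95, -7.16], [-1.8, -6.02, -7.71]]
[0.01 0.04 0.55]
```

>>> drive_tool(xyz=[[0,0,4.5],[0,0,7.3],[3,3,7.3],[6,6,7.3],[9.1,8.8,7.3],[9.1,8.8,7.3],[9.1,8.8,7.3],[8.85,7.9,4.9],[8.85,7.9,4.9],[8.85,7.9,4.9]], turn=[[0,0,0],[0,0,0],[0,0,0],[0,0,0],[0,0,0],[0,0,0],[0,0,0],[0,0,0],[0,0,0],[0,0,0]], gripper=[1,1,1,1,1,1,1,1,1,1])

```text
time_s: 22.45
tool_pos: [501.8, -73.6, 165.0]
tool_rot: [[0.286, 0.958, -0.002], [0.958, -0.286, 0.001], [-0.0, -0.003, -1.0]]
wrist_force: [0.8, 0.4, -0.0]
grip_width: -0.2
```

```bash
python3 - <<'E'
from arc import *
print(((P(1.2)-s['tool_pos'])/10).round(2))
snap('wrist','w12');snap('scene','s12');crop('s12',150,110,290,220,5.5,'s12a')
E
```

```text
t 22.45 jig xy [33.02  5.66] z 165.03 F [ 0.76  0.44 -0.04] zax [-2.5e-03  6.0e-04 -1.0e+00] yaw 73.38
[ 0.3  -0.02  0.05]
```

View pics/s12a.png

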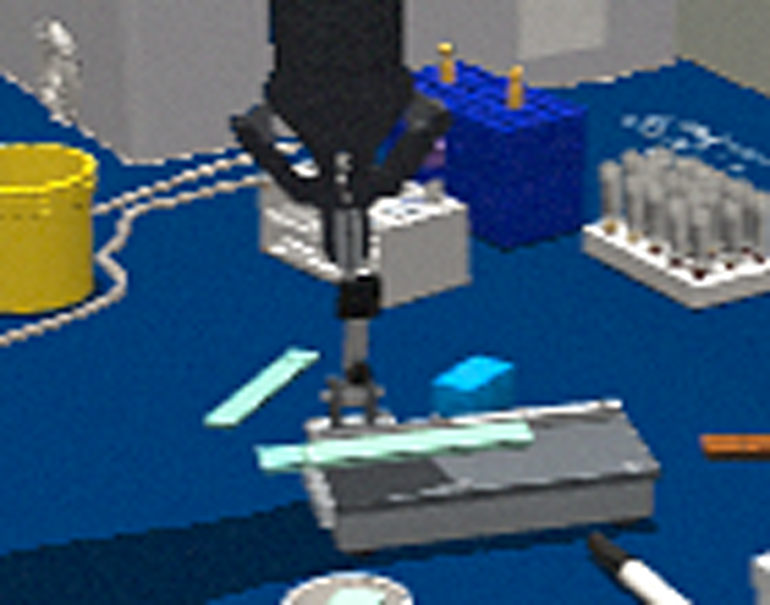

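View pics/w12.png

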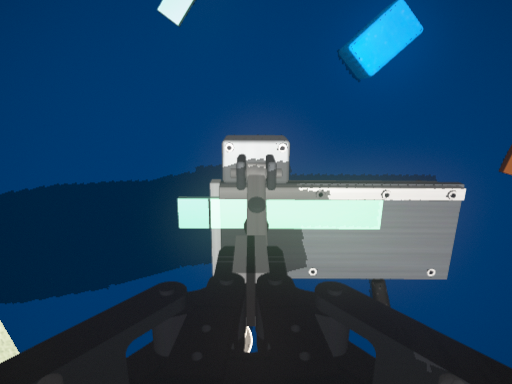

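>>> drive_tool(xyz=[[0.05,-0.5,-0.19],[-0.1,-1.0,-0.41],[-0.24,-1.48,-0.65],[-0.37,-1.93,-0.93],[-0.51,-2.38,-1.24],[-0.63,-2.8,-1.57],[-0.75,-3.2,-1.93],[-0.87,-3.58,-2.31],[-0.98,-3.94,-2.72],[-1.08,-4.28,-3.15]], turn=[[0,0,0],[0,0,0],[0,0,0],[0,0,0],[0,0,0],[0,0,0],[0,0,0],[0,0,0],[0,0,0],[0,0,0]], gripper=[1,1,1,1,1,1,1,1,1,1])

```text
time_s: 23.55
tool_pos: [492.0, -116.2, 133.4]
tool_rot: [[0.285, 0.959, -0.0], [0.959, -0.285, 0.0], [-0.0, -0.0, -1.0]]
wrist_force: [0.6, 0.5, 1.9]
grip_width: -0.0
```

```bash
python3 - <<'E'
from arc import *
print(((P(.6)-s['tool_pos'])/10).round(2))
b=P(.6);print([((P(t)-b)/10).round(2).tolist() for t in np.linspace(0.54,0.06,9)])
snap('scene','s13');crop('s13',150,110,290,220,5.5,'s13a')
E
```

```text
t 23.55 jig xy [ 35.89 -37.93] z 133.4 F [0.56 0.48 1.9 ] zax [-5.e-04  1.e-04 -1.e+00] yaw 73.47
[ 0.01 -0.02  0.07]
[[-0.09, -0.31, -0.45], [-0.18, -0.59, -0.92], [-0.25, -0.85, -1.4], [-0.32, -1.08, -1.9], [-0.38, -1.27, -2.41], [-0.43, -1.44, -2.93], [-0.47, -1.58, -3.47], [-0.51, -1.69, -4.01], [-0.53, -1.77, -4.56]]
```

View pics/s13a.png

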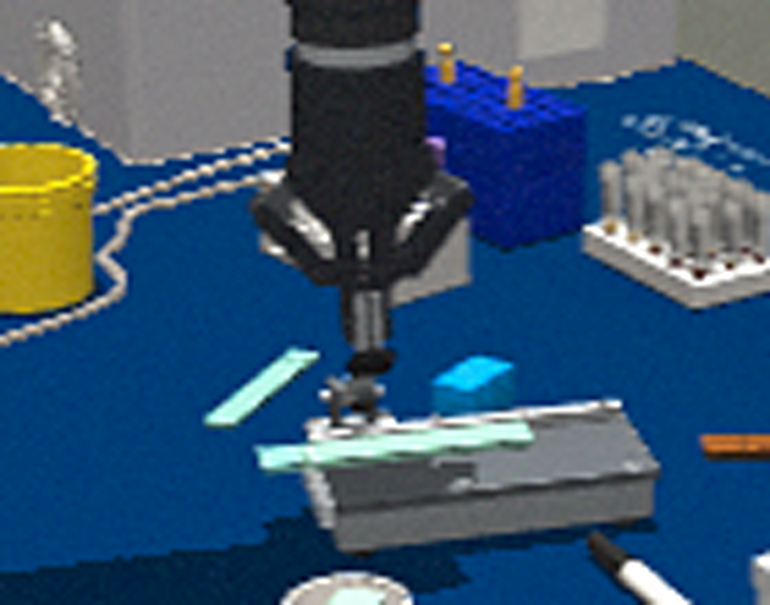

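Lever is coming down under the fingertips, ~2 N. Continue the arc.

>>> drive_tool(xyz=[[-0.09,-0.31,-0.45],[-0.18,-0.59,-0.92],[-0.25,-0.85,-1.4],[-0.32,-1.08,-1.9],[-0.38,-1.27,-2.41],[-0.43,-1.44,-2.93],[-0.47,-1.58,-3.47],[-0.5,-1.66,-3.85],[-0.53,-1.75,-4.2],[-0.53,-1.77,-4.4],[-0.53,-1.77,-4.4]], turn=[[0,0,0],[0,0,0],[0,0,0],[0,0,0],[0,0,0],[0,0,0],[0,0,0],[0,0,0],[0,0,0],[0,0,0],[0,0,0]], gripper=[1,1,1,1,1,1,1,1,1,1,1])

```text
time_s: 24.7
tool_pos: [486.9, -133.5, 89.5]
tool_rot: [[0.284, 0.959, -0.0], [0.959, -0.284, 0.0], [-0.0, -0.0, -1.0]]
wrist_force: [0.5, 0.3, -0.1]
grip_width: 0.3
```

```bash
python3 - <<'E'
from arc import *
print(((P(0)-s['tool_pos'])/10).round(2))
E
```

```text
t 24.7 jig xy [ 35.96 -56.04] z 89.54 F [ 0.53  0.33 -0.09] zax [-5.e-04  1.e-04 -1.e+00] yaw 73.48
[-0.02 -0.09 -0.65]
```

>>> drive_tool(xyz=[[0,-0.02,-0.1],[0,-0.04,-0.2],[-0.01,-0.05,-0.3],[-0.01,-0.06,-0.4],[-0.01,-0.06,-0.45],[-0.01,-0.06,-0.45]], turn=[[0,0,0],[0,0,0],[0,0,0],[0,0,0],[0,0,0],[0,0,0]], gripper=[1,1,1,1,1,1])

```text
time_s: 25.3
tool_pos: [486.9, -134.2, 85.3]
tool_rot: [[0.284, 0.959, -0.0], [0.959, -0.284, 0.0], [-0.0, -0.0, -1.0]]
wrist_force: [-0.2, -0.2, 0.5]
grip_width: 0.4
```

>>> drive_tool(xyz=[[0,0,-0.05],[0,0,-0.1],[0,0,-0.1]], turn=[[0,0,0],[0,0,0],[0,0,0]], gripper=[1,1,1])

```text
time_s: 25.6
tool_pos: [486.9, -134.3, 84.3]
tool_rot: [[0.285, 0.959, -0.0], [0.959, -0.285, -0.0], [-0.0, -0.0, -1.0]]
wrist_force: [1.0, 0.4, 0.6]
grip_width: 0.1
```

>>> drive_tool(xyz=[[0,0,-0.05],[0,0,-0.1],[0,0,-0.1]], turn=[[0,0,0],[0,0,0],[0,0,0]], gripper=[1,1,1])

```text
time_s: 25.9
tool_pos: [486.8, -134.2, 83.3]
tool_rot: [[0.285, 0.959, -0.0], [0.959, -0.285, 0.0], [-0.0, -0.0, -1.0]]
wrist_force: [0.1, -0.7, 0.2]
grip_width: 0.2
```

```bash
python3 - <<'E'
from arc import *
snap('wrist','w14');snap('scene','s14');crop('s14',150,130,290,240,5.5,'s14a')
E
```

```text
t 25.9 jig xy [ 36.1 -56.7] z 83.25 F [ 0.1  -0.72  0.21] zax [-2.e-04  0.e+00 -1.e+00] yaw 73.47
```

View pics/s14a.png

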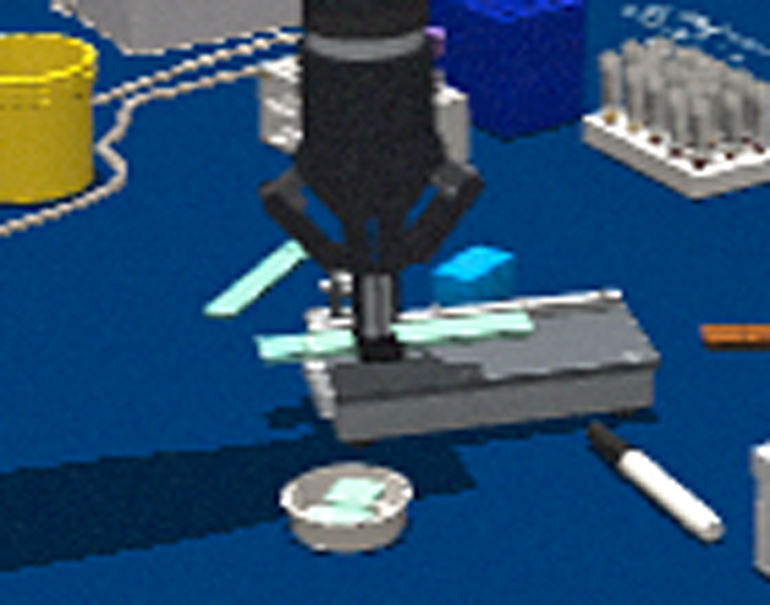

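View pics/w14.png

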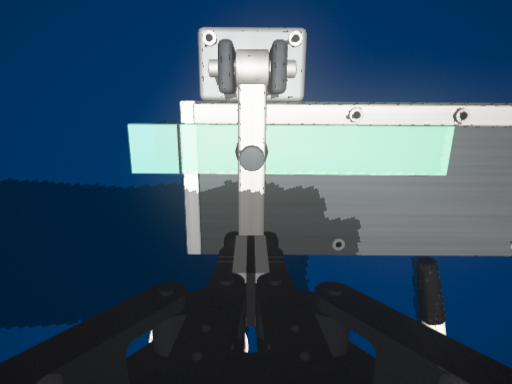

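>>> drive_tool(xyz=[[0,0,-0.05],[0,0,-0.1],[0,0,-0.1]], turn=[[0,0,0],[0,0,0],[0,0,0]], gripper=[1,1,1])

```text
time_s: 26.3
tool_pos: [486.8, -134.2, 82.9]
tool_rot: [[0.285, 0.959, 0.0], [0.959, -0.285, -0.0], [-0.0, 0.0, -1.0]]
wrist_force: [-0.4, -0.1, 6.5]
grip_width: -0.2
```

>>> drive_tool(xyz=[[0,0,-0.05],[0,0,-0.1],[0,0,-0.1]], turn=[[0,0,0],[0,0,0],[0,0,0]], gripper=[1,1,1])

```text
time_s: 26.6
tool_pos: [486.8, -134.2, 82.7]
tool_rot: [[0.285, 0.959, 0.0], [0.959, -0.285, -0.0], [-0.0, 0.001, -1.0]]
wrist_force: [-2.8, 0.4, 11.8]
grip_width: 0.0
```

>>> drive_tool(xyz=[[0,0,0.3],[0,0,1],[0,0,4],[0,0,6],[-2,-4,6],[-6,-4.5,5],[-7,-2,4],[-7,-2,4],[-7,-2,4],[-7,-2,4]], turn=[[0,0,0],[0,0,0],[0,0,0],[0,0,0],[0,0,0],[0,0,0],[0,0,0],[0,0,0],[0,0,0],[0,0,0]], gripper=[1,1,1,1,1,1,1,1,1,1])

```text
time_s: 27.6
tool_pos: [418.3, -154.7, 121.9]
tool_rot: [[0.284, 0.959, 0.002], [0.959, -0.284, -0.001], [-0.0, 0.002, -1.0]]
wrist_force: [-0.1, 0.2, -0.3]
grip_width: 0.2
```

```bash
python3 - <<'E'
from arc import *
snap('wrist','w15');snap('scene','s15');crop('s15',150,130,290,240,5.5,'s15a');crop('w15',200,0,410,150,3.8,'w15a')
E
```

```text
t 27.6 jig xy [-23.68 -95.95] z 121.92 F [-0.13  0.2  -0.35] zax [ 1.8e-03 -7.0e-04 -1.0e+00] yaw 73.5
```

View pics/s15a.png

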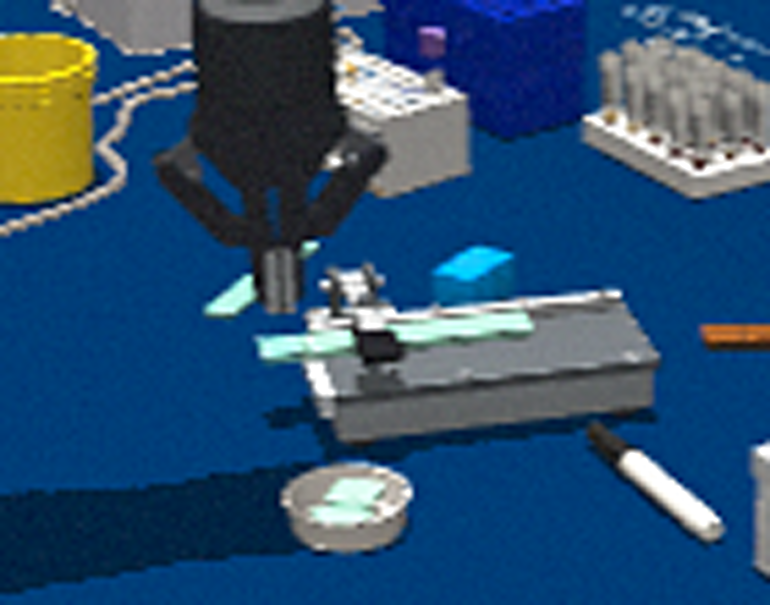

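View pics/w15a.png

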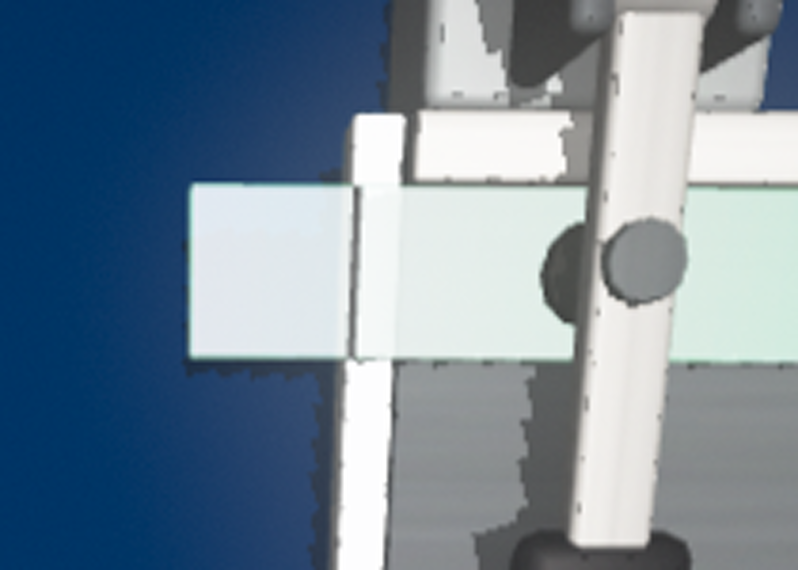

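```bash
python3 - <<'E'
from arc import *
J=lambda x,y,z:tojig(p,p2w('w15',200+x/3.8,y/3.8,z)).round(2)
for n,a in dict(edge1=(352,140,40),edge2=(340,400,40),score1=(357,190,46.4),score2=(352,352,46.4),f1=(190,190,46.4),f2=(189,352,46.4),gl=(230,184,46.4),gl3=(770,186,46.4),fence=(480,181,49),fence2=(760,184,49)).items(): print(n,J(*a))
crop('w15',200,0,512,150,2.5,'w15b')
E
```

```text
t 27.7 jig xy [-23.73 -95.95] z 121.8 F [ 0.86  0.39 -0.3 ] zax [ 1.4e-03 -5.0e-04 -1.0e+00] yaw 73.49
edge1 [0.89 7.82]
edge2 [  0.44 -30.54]
score1 [ 1.15 -0.06]
score2 [  1.3  -23.24]
f1 [-23.81  -0.16]
f2 [-23.89 -23.33]
gl [-17.84   0.69]
gl3 [62.86  0.73]
fence [18.91  0.9 ]
fence2 [60.25  0.65]
```

View pics/w15b.png

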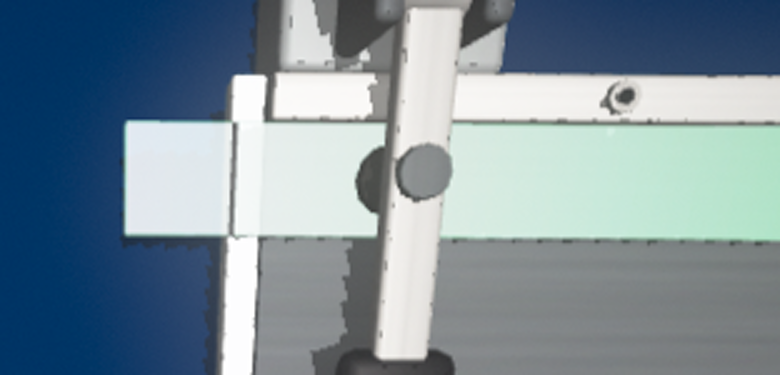

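```bash
python3 -c "
from rig import r
print(r.close_job())"
```

```text
the job is handed in; nothing more can be done
None
```

The strip is in place: snug along the fence, its scored line over the jig's front edge, with the lever down on the glass. I handed it in at about 28 s of the 51 s allowed.

I pushed the strip flat with the shut fingertips, sideways to the fence and forward from its back end. Two small corrections followed, and I never gripped or lifted it. Then I pushed the lever over and down until its foot met the glass.

What the last checks showed:

- **Scored line:** within about 0.5 mm of the front edge, so the overhang is about 25 mm. The readings differed slightly: 0.0 to 0.35 mm before the lever went down, and 0.3 to 0.9 mm after. A pixel or so in the picture accounts for that.
- **Fence:** the glass lay within about 0.3 mm of the fence and parallel to it. The last side push stopped dead at about 3 N.
- **Lever:** it stopped hard at the expected level height, where I pressed with up to 12 N. It stayed down after I moved away.
- **Bystanders:** the dish, marker and blue block look unmoved in the last scene picture. I did not look again at the white box and pipette, but the arm went nowhere near them.

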